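# Tip the wooden beads into the painting groove

### The arm

A 6-joint arm with a two-finger parallel gripper is mounted at the origin on the work surface. World frame = base frame: x ahead of the robot, y to its left, z up, the work surface at z = 0. Lengths are in mm, angles in rad, forces in N, time in s.
With the tool pointing down it reaches from about 275 to 750 mm from the base axis. Payload 10.2 kg.
Tool frame: the origin (TCP) lies on the centre line of the jaws, within the pads' length; the fingertips stand 25 mm ahead of it and the grasp point (between the pads) lies 6 mm ahead of it (bot.tip_reach is the distance from the TCP to the fingertips, in mm); z points along the fingers, y is the line along which they close (so a half turn about z gives the same grasp; the last joint's range is limited). The gripper opens to 85 mm and grips with 20 to 120 N. Pads are 22 mm wide; open, the fingers measure 114 mm over their backs; the gripper's body (76 mm by 85 mm) begins 54 mm behind the grasp point. The pads swing forward as they close: fully open they stand 13 mm farther back than shut.
Start: joints at [-1.569, 0.313, 1.498, -0, 1.331, -0.223], TCP at [117.015, -511.8, 256.294] pointing down, gripper open.
Joint ranges: [-2.94, 2.94], [-0.97, 2.17], [0.19, 2.56], [-1.23, 4.37], [0.02, 3.11], [-2.88, 2.88]. Speed limits (rad/s): [2.39, 2.39, 3.01, 3.14, 3.14, 3.14].

### API

Orientations are given as [roll, pitch, yaw] about the fixed x, y, z axes, in that order (R = Rz(yaw) Ry(pitch) Rx(roll)).
In Python, from rig import bot gives the robot as it stands.
- The arm moves only by the tool run_rows, called after ">>>" by a JSON object that holds its "fn" and its "kwargs", one argument or row to a line. Schema: {"type":"object","properties":{"motion":{"type":"array","items":{"type":"number"},"minItems":6,"maxItems":60},"finger_gap":{"type":"number"},"squeeze":{"type":"number"},"only":{"type":"string"},"quiet":{"type":"boolean"},"lines":{"type":"string"}},"required":["motion"],"additionalProperties":false}. motion is one flat list of numbers that holds 1 to 10 rows one after another, with no inner brackets; each row has 6 numbers: dx, dy, dz in shares of 1000 mm (1.0 is 1000 mm), then a rotation vector rx, ry, rz in parts of the range, where 1.0 means pi rad; each row is the pose to reach, as a shift and turn from the pose commanded when the call began, along the tool's axes at that moment; what a row does not reach only later rows make up. A row lasts 1/8 s, in which the tool goes at most 62.5 mm and 0.188 rad, less where a joint would pass 70% of its speed; a pose out of reach is approached as far as the arm can. finger_gap is the finger opening in mm, set as the call begins (left out keeps the last). The fingers move at their own pace and stop on an object; squeeze is the grip in N (left out, the last holds). Time passes only in rows, so rows that do not move let the fingers close. The tool returns the time, the measured TCP pose, the force, the opening and the grip force at its end. only (a regular expression) keeps the lines of the reply that match it, lines (a string "A,B") keeps lines A to B, and quiet returns only ok. A shift or turn number past 1, either way, is cut back to 1. Input that does not fit is refused with a message, and nothing moves.
- bot.get_obs(): the state, without advancing time (a new reading comes with each control period).
- bot.camera(name): name is "scene" or "top" or "wrist"; returns the picture (480x640x3 uint8, red, green, blue); there is no depth.
- bot.camera_model(name): a dict with "K" (3x3 intrinsics, pixels), "distortion" ([k1, k2, p1, p2, k3] as OpenCV has them; the pictures are not rectified), "rvec" (rotation vector, rad) and "tvec" (3), from world to camera coordinates, as OpenCV has them; the wrist camera has in their place "hand_eye" (4x4, takes a point from camera to tool coordinates, whose origin is the TCP and whose axes are the flange's). Camera axes: x right, y down, z forward; pixel columns grow to the right and rows downward; lengths in mm; the calibration is good to about 2 mm. A picture is of the moment at which its call begins: read the wrist's pose just before it. camera_model takes no time and is no camera call.
- bot.hand_in(): hands the job in; it is judged then, once.
The state is a dict: "time": time; "joint_positions": joint angles; "dq": joint speeds; "tau": joint torques, N m; "eef_pos": TCP position; "orientation": TCP orientation; "ft_force": force on the tool from outside, world axes, zero at the start; "ft_torque": the same for the moment, N m; "grip_width": finger opening in mm; "grasp_force": force on a finger pad.
Only numpy, scipy, OpenCV 4.12 (cv2) and the standard library are available. Lean on these libraries where they do the work, as an engineer would, in place of code of your own. Each camera call takes 0.05 s, during which the arm holds its last target. There are 200 camera calls.

### The job

Two wooden tipping racks stand on the painting bench. Take the steel handle of the tray that holds the three round wooden beads and tip it, so that the beads run along the guide rail and line up in single file in the rack's groove; then lower that tray back onto its rest without dropping it and let go. Leave the tray with the paint jars down.

Things in the scene. Friction and masses are not known exactly. Their poses are not given: they have to be found in the camera images.
- bead_rack: Fixed wooden tipping rack with the bead tray. A twin rack beside it, on either side, has two white black-capped jars (36 mm wide, 44 high) in its tray. Base 335 x 170 x 12 mm. Origin: on the table under the tray's hinge line; z up, x points away from the robot, from handle over tray to groove. The hinge line runs along y at z = 50 mm.
- groove (a point): Point at the groove's mouth, on its bottom line (x = 0, y = -43, z = 33 mm in bead_rack's frame). The V-groove, open on top, 45 mm between side boards, runs from here 140 mm along bead_rack's x to an end stop, sloping down 6 degrees. A bead lying in it has its centre 42 to 55 mm above the table.
- handle (a point): Middle of the bead tray's handle: round steel bar 12 mm thick, along bead_rack's y, free over 82 mm between two arms. Tray down: at x = -229, y = 0, z = 56 mm in bead_rack's frame, 44 mm clear of the tray's end wall, whose top is 17 mm above the bar's centre. Moves with the tray. Pinched from above along bead_rack's x, it turns between the fingers.
- bead_tray (a joint): Bead tray's hinge, rad: 0 = down on its rest, grows as the handle is lifted, stop at 0.8. The tray (178 x 146 mm, walls 35 mm) falls back by its weight (0.35 kg, 2 N at the handle). At 0 its floor leans 4 degrees to the handle: beads roll to the groove only above 0.07 rad; 0.4 rad is enough for all. A slanting rail leads to a 44 mm outlet.
- bead_1: Round wooden bead, 32 mm diameter, about 14 g; origin at its centre. Starts in the tray at its handle end.
- bead_2: Second bead, the same.
- bead_3: Third bead, the same.
- jar_tray (a joint): Hinge of the other rack's tray, built the same, with the two jars in it: 0 = down. To be left down.

How it is judged (in metres and radians):
On the way, in this order (a step that is already met when the one before it is completed fails the run):
1. the bead tray is tipped (beyond 0.08 rad) (value of joint bead_tray above 0.08 rad).
2. all three beads are in the groove (x of bead_1 in the frame of bead_rack between 0.025 and 0.145 m and y of bead_1 in the frame of bead_rack between -0.056 and -0.03 m and z of bead_1 in the frame of bead_rack between 0.025 and 0.065 m and x of bead_2 in the frame of bead_rack between 0.025 and 0.145 m and y of bead_2 in the frame of bead_rack between -0.056 and -0.03 m and z of bead_2 in the frame of bead_rack between 0.025 and 0.065 m and x of bead_3 in the frame of bead_rack between 0.025 and 0.145 m and y of bead_3 in the frame of bead_rack between -0.056 and -0.03 m and z of bead_3 in the frame of bead_rack between 0.025 and 0.065 m), for 0.1 s.
At the end, for the whole second after the job is handed in: All three beads lie still in the bead rack's groove (centres between 25 and 145 mm beyond the hinge line, within 13 mm of the groove's centre line, 25 to 65 mm above the table), and both trays are down (under 0.06 rad) (all of step 2 and linear speed of each of bead_1, bead_2, bead_3 below 0.04 m/s and value of joint each of bead_tray, jar_tray below 0.06 rad); the robot touches nothing.
It fails at once if the jar tray is lifted (beyond 0.12 rad) (value of joint jar_tray above 0.12 rad).
It fails at once if the bead tray is dropped (falls faster than 3 rad/s) (velocity of joint bead_tray below -3 rad/s).
It also fails if it takes over 42 s, if anything falls off the work surface, if the arm or the gripper's body presses on something with over 40 N, if the wrist force passes 120 N, or if a joint passes its speed limit or range.

## Working session

There is one attempt and no reset: what is moved stays moved. The work goes in short steps, Python scripts to look and compute and a tool call to move; the robot and the scene stay as the last step left them, time stands still between calls to the robot, and variables do not carry over. Pictures are saved under pics/ and viewed, at most 10 in all, crops included, and the job is handed in when it is done.

```bash
ls; mkdir -p pics
```

Run:
```python
from rig import bot
import cv2
for n in("top","scene"):
    cv2.imwrite(f"pics/{n}0.png",bot.camera(n)[:,:,::-1])
    m=bot.camera_model(n);print(n,m)
print(bot.get_obs())
```

```text
pics
rig.py
top {'K': array([[460.53160395,   0.        , 310.76056393],
       [  0.        , 460.53160395, 240.68864   ],
       [  0.        ,   0.        ,   1.        ]]), 'distortion': array([-0.0546604,  0.       ,  0.       ,  0.       ,  0.       ]), 'rvec': array([ 1.88580902, -2.30376113,  0.27118238]), 'tvec': array([ 80.56992077, 595.61790804, 571.77362727])}
scene {'K': array([[517.57931672,   0.        , 317.64521886],
       [  0.        , 517.57931672, 230.23011964],
       [  0.        ,   0.        ,   1.        ]]), 'distortion': array([-0.0501586,  0.       ,  0.       ,  0.       ,  0.       ]), 'rvec': array([ 1.8197831 ,  1.91596504, -0.59200748]), 'tvec': array([  65.29725084, -455.71453842, 1242.48044087])}
{'time': 0.1, 'joint_positions': array([-1.56938065e+00,  3.13347293e-01,  1.49834302e+00,  3.05382618e-05,
        1.33102056e+00, -2.23380183e-01]), 'dq': array([ 0.00050461, -0.00253292, -0.00123833, -0.0003606 , -0.00038314,
        0.00065233]), 'tau': array([ 2.29069250e-03, -4.12901330e+01, -2.60146379e+01, -2.38700477e-04,
        3.08077353e-03, -3.44283535e-05]), 'eef_pos': array([ 117.03118828, -511.58384755,  255.82302948]), 'orientation': array([-3.14050879e+00, -2.76634221e-04,  2.24788445e-01]), 'ft_force': array([-0.16216462, -0.37114717,  1.01576557]), 'ft_torque': array([ 0.04943832, -0.02768346, -0.02461518]), 'grasp_force': 0.0, 'grip_width': 85.33188317979841}
```

View pics/top0.png

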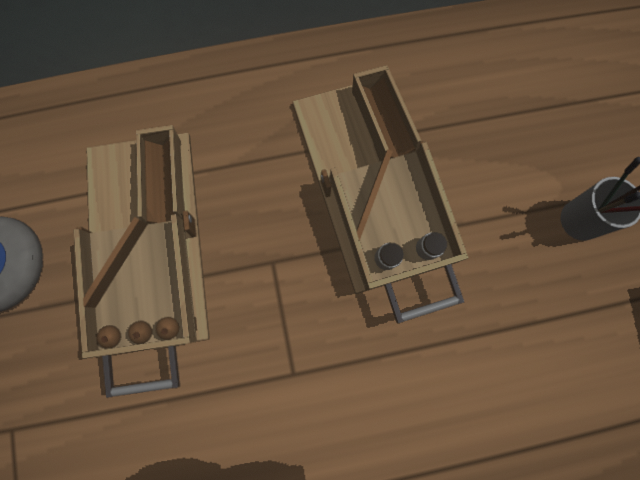

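View pics/scene0.png

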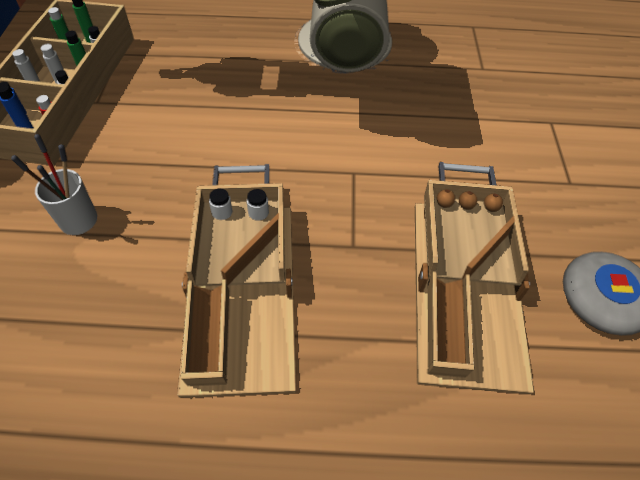

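The bead rack is on the left in the top view: its bar runs from (108,391) to (178,384), and the groove is at (140–172, 130–220). In the scene view it is on the right, with the bar at (441,167)–(494,171). Next I measure it.

Create h.py:
```python
import cv2,numpy as np
from rig import bot
def ray(n,uv):
    m=bot.camera_model(n);R=cv2.Rodrigues(m["rvec"])[0]
    p=cv2.undistortPoints(np.float64(uv).reshape(-1,1,2),m["K"],m["distortion"])[:,0]
    d=np.c_[p,np.ones(len(p))]@R
    return -R.T@m["tvec"],d
def onz(n,uv,z):
    c,d=ray(n,uv);return c+d*((z-c[2])/d[:,2])[:,None]
def bar(img,box):
    x0,y0,x1,y1=box;c=img[y0:y1,x0:x1].astype(int)
    m=((c.max(2)-c.min(2)<30)&(c.max(2)>75)).astype(np.uint8)
    n,l,s,_=cv2.connectedComponentsWithStats(m)
    i=1+s[1:,4].argmax();ys,xs=np.where(l==i)
    print("area",s[i]);return np.c_[xs+x0,ys+y0],cv2.minAreaRect(np.float32(np.c_[xs+x0,ys+y0]))
```

Run:
```python
from h import *
for n,b in(("top",(95,376,190,402)),("scene",(432,158,505,178))):
    im=cv2.imread(f"pics/{n}0.png");pts,r=bar(im,b);print(n,r)
    vx,vy,x,y=cv2.fitLine(np.float32(pts),cv2.DIST_L2,0,.01,.01)[:,0]
    t=(pts-[x,y])@[vx,vy];e=np.array([[x+vx*k,y+vy*k] for k in(t.min(),(t.min()+t.max())/2,t.max())])
    w=onz(n,e,56);print(e,w,np.linalg.norm(w[0]-w[2]))
# other checks: base edge top z=12: corners in top view; tray wall corners
w=onz("top",[[88,148],[188,135],[207,338]],12);print(w,np.linalg.norm(np.diff(w,axis=0),axis=1),np.arctan2(*(w[1]-w[2])[[1,0]]))
w=onz("scene",[[418,383],[533,391],],12);print(w)
```

```text
area [ 15   0  63  21 543]
top ((141.17308044433594, 387.8653869628906), (11.57085132598877, 63.14939498901367), 78.69007110595703)
[[109.89475181 392.29709901]
 [140.97075851 387.64396771]
 [172.0467652  382.99083641]] [[450.98196557 267.209872    56.        ]
 [449.20879851 224.5931254   56.        ]
 [447.3547456  182.20208999  56.        ]] 85.08513222735881
area [  8   4  55  16 363]
scene ((467.0, 169.5), (15.0, 54.0), 90.0)
[[439.70830262 166.85121532]
 [467.06037786 168.49585305]
 [494.4124531  170.14049078]] [[447.38052659 176.12531624  56.        ]
 [448.10942102 225.93824727  56.        ]
 [448.78881401 275.87974847  56.        ]] 99.76437251198651
[[838.62193453 284.83979378  12.        ]
 [827.13802627 119.88894899  12.        ]
 [500.35942065 136.1864364   12.        ]] [165.35011747 327.18475696] -0.04983188872645945
[[833.84948971 119.29802675  12.        ]
 [838.66524651 287.67468808  12.        ]]
```

Add to h.py:
```python
from scipy.spatial.transform import Rotation as Ro
def to(p,yaw):
    o=bot.get_obs();R=Ro.from_euler("xyz",o["orientation"]);T=Ro.from_euler("xyz",[np.pi,0,yaw])
    print("t",o["time"],"at",o["eef_pos"].round(1),o["orientation"].round(3),"row",R.inv().apply(np.array(p)-o["eef_pos"]).round(1),(R.inv()*T).as_rotvec().round(3),"f",o["ft_force"].round(1),o["grip_width"])
```

```bash
python3 -c "
from h import *
to([448.5,225,200],1.526)"
```

```text
t 0.1 at [ 117.  -511.6  255.8] [-3.141 -0.     0.225] row [ 487.3 -644.1   56.7] [-1.000e-03 -1.000e-03 -1.301e+00] f [-0.2 -0.4  1. ] 85.33188317979841
```

The manual's scale: shifts go in shares of 1000 mm and turns go in shares of pi rad. Converting my numbers, -644 mm / 1000 = -0.644, 487 mm / 1000 = 0.487, -1.301 rad / 3.1416 = -0.4141.

>>> {"fn": "run_rows", "kwargs": {
  "motion": [0.487,-0.644,0.02,0,0,-0.4141,0.487,-0.644,0.02,0,0,-0.4141,0.487,-0.644,0.02,0,0,-0.4141,0.487,-0.644,0.02,0,0,-0.4141,0.487,-0.644,0.02,0,0,-0.4141,0.487,-0.644,0.02,0,0,-0.4141,0.487,-0.644,0.02,0,0,-0.4141,0.487,-0.644,0.02,0,0,-0.4141,0.487,-0.644,0.02,0,0,-0.4141,0.487,-0.644,0.02,0,0,-0.4141],
  "finger_gap": 42
}}

```text
time: 1.35
eef_pos: [373.7, 60.3, 240.9]
orientation: [3.141, 0.0, 1.526]
ft_force: [1.4, -1.2, 0.9]
grip_width: 41.9
grasp_force: 0.0
```

```bash
python3 -c "
from h import *
to([448.5,225,160],1.526)"
```

```text
t 1.35 at [373.7  60.3 240.9] [3.141 0.    1.526] row [167.9  67.3  80.9] [0.001 0.    0.   ] f [ 1.4 -1.2  0.9] 41.86216032525639
```

Converted, 168 mm / 1000 = 0.168, 81 mm / 1000 = 0.081.

>>> {"fn": "run_rows", "kwargs": {
  "motion": [0.168,0.067,0.081,0,0,0,0.168,0.067,0.081,0,0,0,0.168,0.067,0.081,0,0,0,0.168,0.067,0.081,0,0,0,0.168,0.067,0.081,0,0,0,0.168,0.067,0.081,0,0,0]
}}

```text
time: 2.1
eef_pos: [447.8, 221.9, 160.6]
orientation: [3.141, -0.0, 1.525]
ft_force: [0.5, 0.5, 0.0]
grip_width: 41.9
grasp_force: 0.0
```

Run:
```python
from h import *
to([448.5,225,62],1.526)
o=bot.get_obs();im=bot.camera("wrist");cv2.imwrite("pics/w1.png",im[:,:,::-1]);m=bot.camera_model("wrist");print(m)
t=bot.camera("top");cv2.imwrite("pics/t1.png",t[:,:,::-1])
# where the bar ends should project
X=m["hand_eye"];R=Ro.from_euler("xyz",o["orientation"]).as_matrix()
for s in(-41,0,41):
    p=np.array([448.5+s*.045,225+s,56]);q=R.T@(p-o["eef_pos"]);c=np.linalg.inv(X)@np.r_[q,1]
    print(cv2.projectPoints(c[None,:3],np.zeros(3),np.zeros(3),m["K"],m["distortion"])[0].ravel())
```

```text
t 2.1 at [447.8 221.9 160.6] [ 3.141 -0.     1.525] row [ 3.1  0.4 98.6] [ 0.001 -0.    -0.001] f [0.5 0.5 0. ] 41.87113829098046
{'K': array([[381.61238104,   0.        , 318.22225055],
       [  0.        , 381.61238104, 238.75544348],
       [  0.        ,   0.        ,   1.        ]]), 'distortion': array([0.00099362, 0.        , 0.        , 0.        , 0.        ]), 'hand_eye': array([[-3.60152108e-04, -9.64798876e-01, -2.62988590e-01,
         6.75804538e+01],
       [ 9.99999925e-01, -3.10257764e-04, -2.31248584e-04,
        -3.91364654e-02],
       [ 1.41514122e-04, -2.62988654e-01,  9.64798916e-01,
        -1.17884719e+02],
       [ 0.00000000e+00,  0.00000000e+00,  0.00000000e+00,
         1.00000000e+00]])}
[319.11130289 306.84135733]
[319.04913622 244.7716223 ]
[318.98094582 176.63793483]
```

View pics/w1.png

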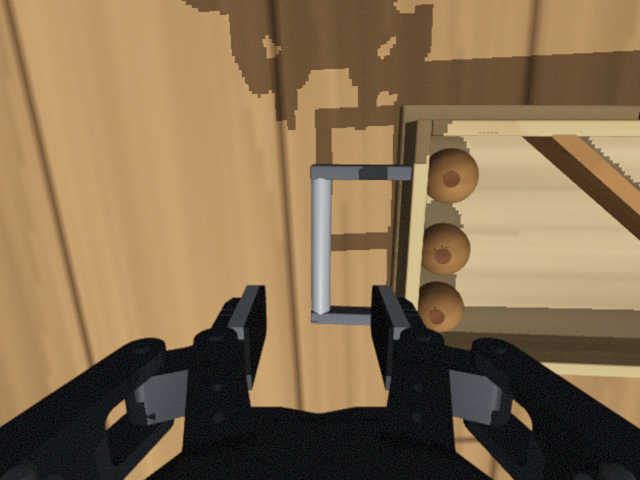

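The wrist view shows the bar centred at about (321,245), against a predicted (319,245), and parallel to the fingers. The fit is good, so I descend.

Converted, 98 mm / 1000 = 0.098, 90 mm / 1000 = 0.09.

>>> {"fn": "run_rows", "kwargs": {
  "motion": [0.003,0.001,0.04,0,0,0,0.003,0.001,0.07,0,0,0,0.003,0.001,0.09,0,0,0,0.003,0.001,0.098,0,0,0,0.003,0.001,0.098,0,0,0]
}}

```text
time: 2.82
eef_pos: [449.1, 225.5, 62.2]
orientation: [3.141, -0.0, 1.525]
ft_force: [0.5, -0.7, 0.7]
grip_width: 41.6
grasp_force: 0.0
```

>>> {"fn": "run_rows", "kwargs": {
  "motion": [0,0,0,0,0,0,0,0,0,0,0,0,0,0,0,0,0,0,0,0,0,0,0,0,0,0,0,0,0,0,0,0,0,0,0,0],
  "finger_gap": 5,
  "squeeze": 30
}}

```text
time: 3.58
eef_pos: [449.6, 225.9, 62.6]
orientation: [3.14, -0.0, 1.526]
ft_force: [0.1, -1.6, 6.3]
grip_width: 10.7
grasp_force: 29.5
```

Converted, -88.7 mm / 1000 = -0.0887, -80.3 mm / 1000 = -0.0803.

>>> {"fn": "run_rows", "kwargs": {
  "motion": [0,0.0004,-0.009,0,0,0,0,0.0012,-0.018,0,0,0,0,0.0024,-0.0274,0,0,0,0,0.0039,-0.0364,0,0,0,0,0.0058,-0.0454,0,0,0,0,0.008,-0.0543,0,0,0,0,0.0106,-0.063,0,0,0,0,0.0135,-0.0717,0,0,0,0,0.0168,-0.0803,0,0,0,0,0.0204,-0.0887,0,0,0]
}}

```text
time: 4.82
eef_pos: [470.5, 224.8, 151.0]
orientation: [3.139, -0.0, 1.526]
ft_force: [11.7, 0.5, -7.8]
grip_width: 10.7
grasp_force: 30.5
```

>>> {"fn": "run_rows", "kwargs": {
  "motion": [0,0,0,0,0,0,0,0,0,0,0,0,0,0,0,0,0,0,0,0,0,0,0,0,0,0,0,0,0,0,0,0,0,0,0,0,0,0,0,0,0,0,0,0,0,0,0,0]
}}

```text
time: 5.82
eef_pos: [470.4, 224.8, 150.7]
orientation: [3.139, -0.0, 1.525]
ft_force: [10.3, 0.7, -7.9]
grip_width: 10.9
grasp_force: 30.5
```

Run:
```python
from h import *
a=bot.camera("top")[120:420,60:360];b=bot.camera("scene")[130:430,340:640]
cv2.imwrite("pics/t2.png",cv2.resize(np.hstack([a,b])[:,:,::-1],(800,400)))
```

```text
(no output)
```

View pics/t2.png

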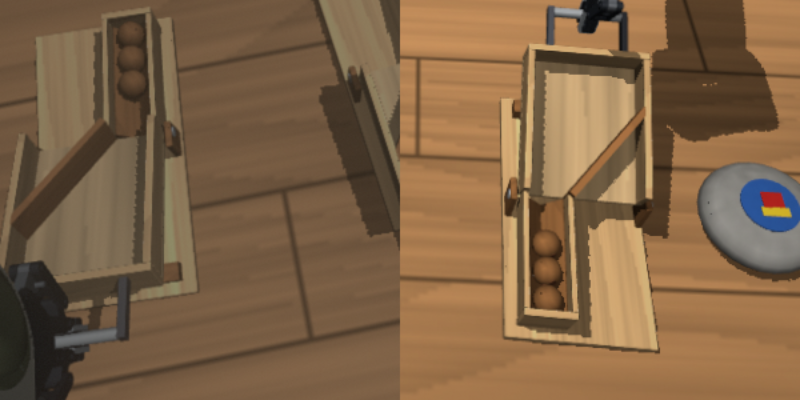

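All three beads lie in single file in the groove: crop pixels (131,35), (131,58) and (131,83) in the top half, and the scene half agrees. I lower the tray back along the arc.

Converted, 87 mm / 1000 = 0.087, -20.4 mm / 1000 = -0.0204.

>>> {"fn": "run_rows", "kwargs": {
  "motion": [0,-0.0036,0.0084,0,0,0,0,-0.0069,0.017,0,0,0,0,-0.0098,0.0257,0,0,0,0,-0.0124,0.0344,0,0,0,0,-0.0146,0.0433,0,0,0,0,-0.0165,0.0523,0,0,0,0,-0.018,0.0613,0,0,0,0,-0.0192,0.0703,0,0,0,0,-0.02,0.0795,0,0,0,0,-0.0204,0.087,0,0,0]
}}

```text
time: 7.18
eef_pos: [449.6, 225.8, 63.6]
orientation: [3.14, -0.0, 1.526]
ft_force: [5.5, -0.8, 0.3]
grip_width: 10.4
grasp_force: 30.0
```

>>> {"fn": "run_rows", "kwargs": {
  "motion": [0,0,0.001,0,0,0,0,0,0.0015,0,0,0,0,0,0.0015,0,0,0,0,0,0.0015,0,0,0]
}}

```text
time: 7.68
eef_pos: [449.6, 225.9, 62.5]
orientation: [3.14, -0.0, 1.526]
ft_force: [5.2, -0.8, 2.7]
grip_width: 11.1
grasp_force: 30.2
```

The tray is back on its rest, with the TCP at 62.5 mm as when first gripped. I open the fingers and retreat.

>>> {"fn": "run_rows", "kwargs": {
  "motion": [0,0,0,0,0,0,0,0,0,0,0,0,0,0,0,0,0,0,0,0,0,0,0,0,0,0,0,0,0,0],
  "finger_gap": 40
}}

```text
time: 8.3
eef_pos: [448.8, 225.8, 62.0]
orientation: [-3.141, 0.0, 1.526]
ft_force: [-0.5, 0.2, -1.0]
grip_width: 39.8
grasp_force: 0.0
```

>>> {"fn": "run_rows", "kwargs": {
  "motion": [0,0,-0.02,0,0,0,0,0,-0.05,0,0,0,0,0,-0.09,0,0,0,-0.06,-0.06,-0.13,0,0,0,-0.12,-0.08,-0.15,0,0,0,-0.12,-0.08,-0.15,0,0,0,-0.12,-0.08,-0.15,0,0,0,-0.12,-0.08,-0.15,0,0,0]
}}

```text
time: 9.3
eef_pos: [363.8, 109.8, 211.9]
orientation: [-3.142, -0.0, 1.526]
ft_force: [-0.3, 0.0, 0.6]
grip_width: 39.9
grasp_force: 0.0
```

Run:
```python
from h import *
a=bot.camera("top")[120:420,60:360];b=bot.camera("scene")[130:430,340:640]
cv2.imwrite("pics/t3.png",cv2.resize(np.hstack([a,b])[:,:,::-1],(800,400)))
```

```text
(no output)
```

View pics/t3.png

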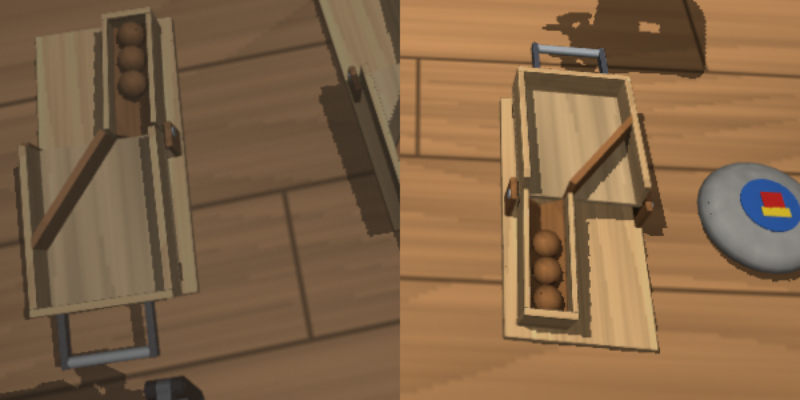

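The tray is down, with its handle at crop (110,357). The three beads lie still in the groove and the gripper is clear, so I hand in.

```bash
python3 -c "
from rig import bot
print(bot.hand_in())"
```

```text
the job is handed in; nothing more can be done
None
```

The job is handed in (no verdict was printed): the last picture shows the three beads in single file in the groove, the bead tray lowered and released, and the gripper clear; the jar rack was not touched.

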